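Make up two column-change kits for the liquid chromatograph

ROBOT

A 6-joint arm with a two-finger parallel gripper is mounted at the origin on the work surface. World frame = base frame: x ahead of the robot, y to its left, z up, the work surface at z = 0. Lengths are in mm, angles in rad, forces in N, time in s.
With the tool pointing down it reaches from about 325 to 875 mm from the base axis. Payload 4.4 kg.
Tool frame: the origin (TCP) lies on the centre line of the jaws, within the pads' length; the fingertips stand ahead of it and the grasp point (between the pads) lies 6 mm ahead of it (ctrl.tcp_to_tips is the z of the fingertips in the tool frame, in mm); z points along the fingers, y is the direction in which the jaws open and shut (so a half turn about z gives the same grasp; the last joint's range is limited). The gripper opens to 85 mm and grips with 20 to 120 N. Pads are 22 mm wide; open, the fingers measure 114 mm over their backs; the gripper's body (76 mm by 85 mm) begins 54 mm behind the grasp point. The pads swing forward as they close: fully open they stand 13 mm farther back than shut.
Start: joints at [-1.351, 0.207, 1.542, -0, 1.393, -0.15], TCP at [208.346, -535.929, 256.282] pointing down, gripper open.
Joint ranges: [-2.73, 2.73], [-0.86, 2.22], [0.23, 2.46], [-1.11, 4.25], [0.08, 2.63], [-2.82, 2.82]. Speed limits (rad/s): [2.79, 2.79, 3.14, 3.14, 3.14, 3.14].

INTERFACE

Orientations are given as a 3x3 rotation matrix whose columns are the frame's x, y, z axes.
In Python, from plant import ctrl, sensors, optics gives the robot as it stands. Calls block until the motion is done:
- ctrl.move_ptp(position, orientation): joint-space move of the TCP to a pose.
- ctrl.move_l(position, rot=None, vel=150, threshold=None): straight line of the TCP; rot=None keeps the orientation; vel is the mean speed in mm/s. With threshold (N) it stops when the force on the tool has changed by that much, and returns True; else False.
- ctrl.set_joints(angles): joint-space move.
- ctrl.gripper_to(opening, force=None): finger opening in mm; force is the grip in N (None keeps the last); returns when the fingers have stopped.
- ctrl.hold(seconds).
- ctrl.solve_ik(position, orientation): joint angles nearest the present ones, or None.
- sensors.read_state(): the state.
- optics.grab_frame(name): name is "side" or "top" or "wrist"; returns (picture, depth): 480x640x3 uint8, red, green, blue; 480x640 float32, mm along the optical axis (not along the pixel's ray), 0 where there is no reading.
- optics.camera_params(name): a dict with "mtx" (3x3 intrinsics, pixels), "R" (3x3) and "t" (3): a world point X has camera coordinates R X + t; the wrist camera has in their place "T_tool_cam" (4x4, takes a point from camera to tool coordinates, whose origin is the TCP and whose axes are the flange's). Camera axes: x right, y down, z forward; pixel columns grow to the right and rows downward; lengths in mm; the calibration is good to about 2 mm. A picture is of the moment at which its call begins: read the wrist's pose just before it. camera_params takes no time and is no camera call.
A pose or a line that the arm cannot do raises ctrl.MotionError and nothing moves.
- ctrl.finish_job(): hands the job in, once; it reports no verdict.
The state is a dict: "t": time; "q": joint angles; "qvel": joint speeds; "tau": joint torques, N m; "eef_pos": TCP position; "eef_rot": TCP orientation; "force": force on the tool from outside, world axes, zero at the start; "wrist_torque": the same for the moment, N m; "grip_width": finger opening in mm.
Only numpy, scipy, OpenCV 4.12 (cv2) and the standard library are available. Lean on these libraries where they do the work, as an engineer would, in place of code of your own. Each camera call takes 0.05 s, during which the arm holds its last target. There are 200 camera calls.

TASK

Make up the two column-change kits from the stock between the trays: into the blue tray put the red-sleeved column, lying lengthwise in the long bay, and the amber bottle with the white cap, standing, and the orange guard holder, lying, in the two small bays, one in each, whichever way round; into the yellow tray put the green-sleeved column, lying lengthwise in the long bay, and the white bottle with the blue cap, standing in either small bay. Set each thing down on the bay floor rather than dropping it, and keep the bottles upright throughout. Leave the blue-sleeved column, the red-capped bottle and the computer mouse where they are.

Things in the scene. Friction and masses are not known exactly. Their poses are not given: they have to be found in the camera images.
- blue_tray: Kit tray, blue: loose, 0.5 kg, 148 (its x) x 160 (its y) x 20 mm high, floor and walls 4 mm thick. Origin at the centre of its underside, z up. One long bay 140 (x) x 74 (y) mm centred at x 0, y +39 mm; two small bays 68 (x) x 74 (y) mm centred at x +36 and -36, y -39 mm. Bay floors 4 mm above the underside, walls 16 mm above the floors.
- yellow_tray: Kit tray, yellow: the same tray in yellow, with the same bays, sizes, mass and origin as the blue one. The trays stand left and right of the stock, either way round.
- red_column: Long chromatography column with a red sleeve. Lies on the bench. Steel tube along its x axis, a hexagonal steel end nut (19 mm across flats, 16 mm long) with a white plug at each end; 115 mm long over all. The sleeve, 14 mm diameter and 50 mm long, is at the middle. Origin on the axis at mid-length, 9.5 mm above what it lies on. 150 g. It does not matter which end is which.
- green_column: Short chromatography column with a green sleeve. Lies on the bench. Steel tube along its x axis, a hexagonal steel end nut (19 mm across flats, 16 mm long) with a white plug at each end; 85 mm long over all. The sleeve, 14 mm diameter and 36 mm long, is at the middle. Origin on the axis at mid-length, 9.5 mm above what it lies on. 110 g. It does not matter which end is which.
- guard_holder: Guard-cartridge holder: a short fitting, 50 mm long, lying along its x axis; an orange round middle, 15 mm diameter and 18 mm long, between two hexagonal steel nuts (16 mm across flats, 12 mm long) with small black plugs. Origin on the axis at mid-length, 8 mm above what it lies on. 60 g. Its direction in the bay does not matter.
- white_cap_bottle: Amber glass bottle with a white cap and a paper label. Stands upright on the bench. 40 mm diameter straight body up to 44 mm, then a shoulder, then a 29 mm diameter screw cap from 52 to 68 mm (total height 68 mm); about 50 to 100 g. Origin at the centre of its underside, z up along the bottle.
- blue_cap_bottle: White plastic bottle with a blue cap and a paper label. Stands upright on the bench. 40 mm diameter straight body up to 44 mm, then a shoulder, then a 29 mm diameter screw cap from 52 to 68 mm (total height 68 mm); about 50 to 100 g. Origin at the centre of its underside, z up along the bottle.
- blue_column: Spare, to be left alone: long column with a blue sleeve, otherwise like the red-sleeved one (115 mm long, x along its axis, origin on the axis at mid-length).
- red_cap_bottle: Spare, to be left alone: amber glass bottle with a red cap, otherwise like the white-capped one (40 mm diameter, 68 mm tall, origin under it).
- mouse: Black computer mouse on a red mat beyond the stock, to be left alone: 100 mm (x) by 58 mm (y) by 32 mm high, origin at the centre of its underside.
Things that resemble listed ones, but are neither listed nor needed, are in the scene too. Leave any pink or purple look-alike of the white_cap_bottle alone.

How it is judged:
By the outcome, as a careful person would: the job done as asked, in the order asked, and still so for the second after the job is handed in, with the robot touching nothing.
It also fails if it takes over 128 s, if anything falls off the work surface, if the arm or the gripper's body presses on something with over 40 N, if the wrist force passes 120 N, or if a joint passes its speed limit or range.

## Working session

There is one attempt and no reset: what is moved stays moved. The work goes in short steps, each a Python script; the robot and the scene stay as the last script left them, time stands still between calls to the robot, and variables do not carry over. Pictures are saved under pics/ and viewed, about 12 in all and at most 16, crops included, and the job is handed in when it is done.

```bash
ls; mkdir -p pics; python3 - <<'E'
from plant import ctrl, sensors, optics
import cv2, numpy as np
for n in ("top","side"):
    p,d=optics.grab_frame(n); cv2.imwrite(f"pics/{n}0.png",p[:,:,::-1]); np.savez(f"{n}0.npz",p=p,d=d)
    c=optics.camera_params(n); print(n,c["mtx"].tolist(),np.round(c["R"],3).tolist(),np.round(c["t"],1).tolist(), (d>0).mean())
print(optics.camera_params("wrist"),ctrl.tcp_to_tips,sensors.read_state()["t"])
E
```

```text
pics
top [[474.97051093843936, 0.0, 329.38424550966994], [0.0, 474.97051093843936, 236.96066889121943], [0.0, 0.0, 1.0]] [[-0.0, -1.0, 0.012], [-0.995, -0.001, -0.104], [0.104, -0.012, -0.995]] [-13.4, 597.9, 966.5] 0.9959114583333334
side [[591.3042450455464, 0.0, 317.926641408091], [0.0, 591.3042450455464, 239.44132094448557], [0.0, 0.0, 1.0]] [[-0.954, -0.3, 0.011], [-0.223, 0.685, -0.694], [0.2, -0.665, -0.72]] [575.4, 183.4, 994.0] 0.9960384114583334
{'mtx': array([[397.6569875 ,   0.        , 312.35380665],
       [  0.        , 397.6569875 , 238.9304272 ],
       [  0.        ,   0.        ,   1.        ]]), 'T_tool_cam': array([[-9.86904331e-04, -9.57630603e-01, -2.87997663e-01,
         7.28093977e+01],
       [ 9.99995595e-01, -1.75132232e-03,  2.39661620e-03,
         7.90260793e-01],
       [-2.79944975e-03, -2.87994029e-01,  9.57628113e-01,
        -1.17669819e+02],
       [ 0.00000000e+00,  0.00000000e+00,  0.00000000e+00,
         1.00000000e+00]])} 25.0 0.1
```

View pics/top0.png

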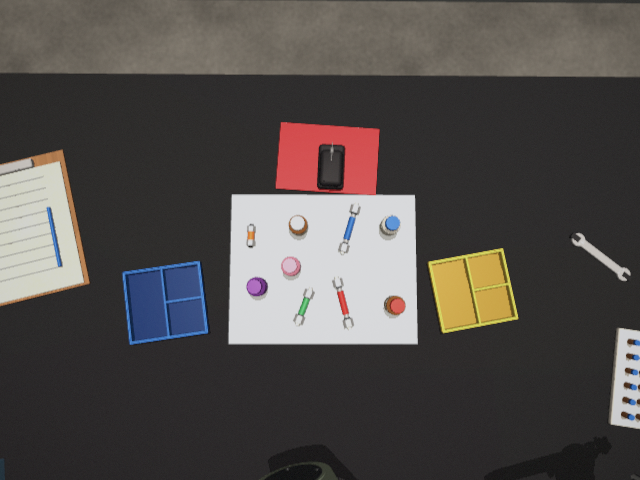

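View pics/side0.png

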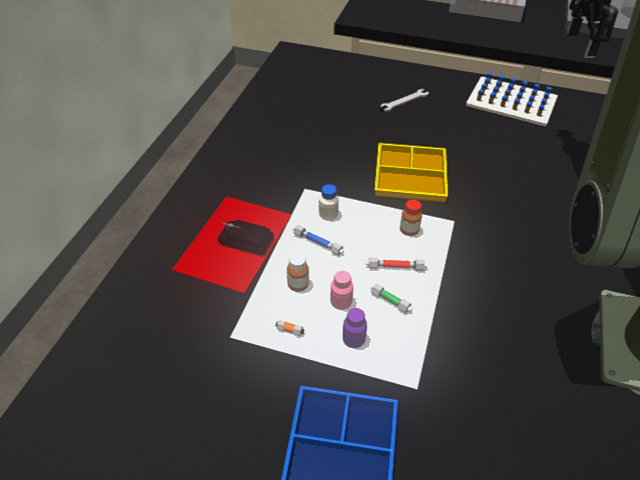

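Top view: red column at (343,302), green column (304,307), guard (251,236), white cap (298,225), blue cap (391,225). Lookalikes to leave are pink (291,266), purple (257,287), red cap (396,305), blue column (349,229). Long bays are on the left of both trays: blue around (147,303), yellow around (455,293).

```bash
cat > h.py <<'E'
from plant import ctrl, sensors, optics
import cv2, numpy as np
def pose(n):
    """camera->world rotation, origin"""
    c=optics.camera_params(n)
    if n!="wrist": return c["mtx"],c["R"].T,-c["R"].T@c["t"]
    s=sensors.read_state(); T=c["T_tool_cam"]
    return c["mtx"],s["eef_rot"]@T[:3,:3],s["eef_rot"]@T[:3,3]+s["eef_pos"]
def rays(P,uv):
    K,R,o=P; uv=np.atleast_2d(uv).astype(float)
    return np.c_[(uv-[K[0,2],K[1,2]])/[K[0,0],K[1,1]],np.ones(len(uv))]@R.T
def onplane(P,uv,z):
    r=rays(P,uv); return P[2]+r*((z-P[2][2])/r[:,2:])
def cloud(P,d):
    v,u=np.indices(d.shape); return (P[2]+rays(P,np.c_[u.ravel(),v.ravel()])*d.reshape(-1,1)).reshape(*d.shape,3)
def tri(P1,a,P2,b):
    A=np.c_[rays(P1,a)[0],-rays(P2,b)[0]]; s,*_=np.linalg.lstsq(A,P2[2]-P1[2],rcond=None)
    p=P1[2]+A[:,0]*s[0]; q=P2[2]-A[:,1]*s[1]; return (p+q)/2,np.linalg.norm(p-q)
def mask(p,h0,h1,s=120,v=50):
    H=cv2.cvtColor(p,cv2.COLOR_RGB2HSV).astype(int); h=H[...,0]
    m=((h>=h0)&(h<=h1) if h0<=h1 else (h>=h0)|(h<=h1))&(H[...,1]>s)&(H[...,2]>v); return m
def blob(m,roi):
    u0,v0,u1,v1=roi; k=np.zeros_like(m); k[v0:v1,u0:u1]=m[v0:v1,u0:u1]
    n,l,st,c=cv2.connectedComponentsWithStats(k.astype(np.uint8)); i=1+np.argmax(st[1:,4]); return l==i,c[i],st[i,4]
def axis(xy):
    return np.linalg.svd(xy-xy.mean(0),full_matrices=False)[2][0]
E
cat > m.py <<'E'
from h import *
t=np.load("top0.npz");s=np.load("side0.npz");PT,PS=pose("top"),pose("side");W=cloud(PT,t["d"])
rois={"red":(172,6,(325,275,362,332),(360,250,432,280)),"green":(45,80,(288,283,320,330),(365,280,418,318)),
"guard":(5,20,(240,220,262,252),(270,315,310,340)),"bluecap":(100,125,(376,210,405,240),(315,180,342,202))}
for k,(a,b,rt,rs) in rois.items():
    mt,ct,n=blob(mask(t["p"],a,b),rt); ms,cs,n2=blob(mask(s["p"],a,b),rs)
    X,e=tri(PT,ct,PS,cs); v,u=np.nonzero(mt); ax=axis(onplane(PT,np.c_[u,v],X[2])[:,:2])
    print(k,n,n2,"tri",X.round(1),"gap",e.round(1),"deg",np.degrees(np.arctan2(ax[1],ax[0])).round(1), "depth z",W[mt][:,2].max().round(1))
for k,(u0,v0,u1,v1) in {"white":(280,208,315,243),"bluecap":(376,208,408,243),"pink":(275,250,308,284),"purp":(242,270,274,304),"redcap":(378,288,412,322)}.items():
    w=W[v0:v1,u0:u1].reshape(-1,3); c=w[w[:,2]>61]; print(k,len(c),cv2.minEnclosingCircle(c[:,:2].astype(np.float32)),c.mean(0).round(1))
for k,a,b,r in (("blue",100,128,(110,250,222,355)),("yellow",18,35,(420,240,530,342))):
    m,_,n=blob(mask(t["p"],a,b,90,40),r); w=W[m]; rim=w[w[:,2]>13]; fl=w[(w[:,2]<8)]
    print(k,n,len(rim),"rim z",np.median(rim[:,2]).round(1),"floor z",np.median(fl[:,2]).round(1),cv2.minAreaRect(rim[:,:2].astype(np.float32)))
cv2.imwrite("pics/c1.png",cv2.resize(t["p"][185:350,225:422,::-1],None,fx=4,fy=3.6,interpolation=cv2.INTER_CUBIC))
mm=W[300:340,380:420]; print("mat z",np.median(W[330:342,240:280,2]))
E
python3 m.py
```

```text
red 133 153 tri [461.7 -41.   11.9] gap 1.4 deg -166.2 depth z 1023.5
green 32 88 tri [455.6  44.3  16.4] gap 0.5 deg 160.3 depth z 19.9
guard 42 74 tri [605.4 155.9   9.4] gap 2.2 deg -176.7 depth z 18.9
bluecap 146 175 tri [ 624.7 -140.1   63.9] gap 2.8 deg 135.4 depth z 73.3
white 172 ((565.6708374023438, 29.883983612060547), 77.81046295166016) [618.1  50.3 112.6]
bluecap 173 ((562.8221435546875, -77.90930938720703), 102.98336791992188) [ 618.9 -135.   106.8]
pink 169 ((517.841796875, 40.729248046875), 47.97050094604492) [537.1  66.3  85.1]
purp 177 ((497.0732421875, 75.59773254394531), 76.70205688476562) [496.  134.8  89.9]
redcap 175 ((472.943603515625, -81.56427764892578), 83.28916931152344) [ 458.2 -146.6   79. ]
blue 6002 1243 rim z 20.3 floor z 4.5 ((481.5428466796875, 206.60462951660156), (151.91326904296875, 414.700439453125), 8.201842308044434)
yellow 5814 1200 rim z 20.0 floor z 4.2 ((468.07830810546875, -204.66758728027344), (151.50601196289062, 391.0479431152344), 10.414971351623535)
mat z 0.8557131930131732
```

View pics/c1.png

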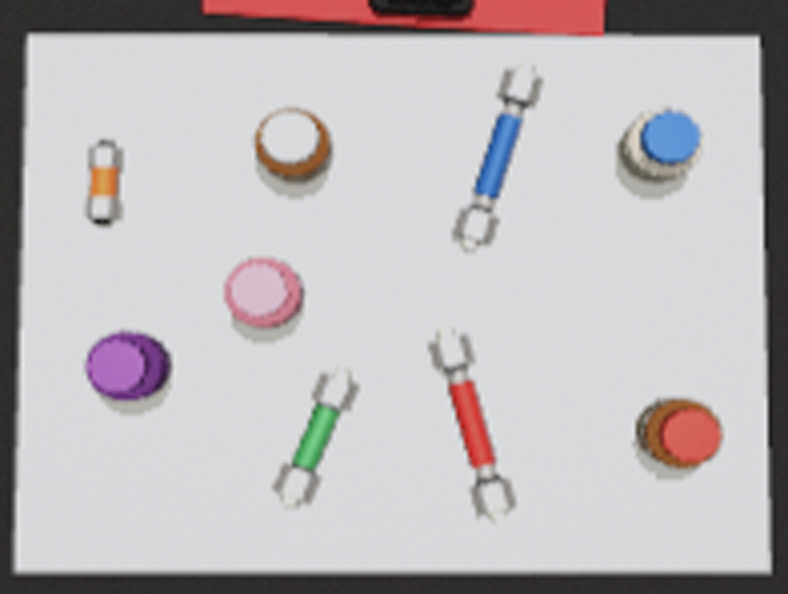

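The crop confirms the choices: red sleeve at (472,424), white cap on amber at (292,140), orange guard at (104,182), green sleeve at (317,437), blue cap on white at (668,138). Depth has dropouts, so I'm filtering those and hovering over the red column.

```bash
sed -i 's/w\[:,2\]>61\]/(w[:,2]>61)\&(w[:,2]<76)]/; s/w\[:,2\]>13\]/(w[:,2]>13)\&(w[:,2]<27)]/; s/mask(t\["p"\],a,b)/mask(t["p"],a,b,90,40)/; s/45,80/40,90/' m.py; python3 m.py
cat >> h.py <<'E'
def Rz(a):
    """tool down, jaw axis (tool y) at world angle a"""
    y=np.array([np.cos(a),np.sin(a),0]); z=np.array([0,0,-1.]); return np.c_[np.cross(y,z),y,z]
def pick_rot(p,a):
    """the half-turn variant whose joint angles are nearest the present and in range"""
    q=sensors.read_state()["q"]; best=None
    for b in (a,a+np.pi):
        s=ctrl.solve_ik(np.array(p,float),Rz(b))
        if s is not None and (best is None or abs(s-q).max()<best[0]): best=(abs(np.array(s)-q).max(),b)
    return Rz(best[1])
def snap(name):
    P=pose("wrist"); p,d=optics.grab_frame("wrist"); cv2.imwrite(f"pics/{name}.png",p[:,:,::-1]); return P,p,d
E
python3 - <<'E'
from h import *
a=np.radians(13.8+90); p=[461.7,-41,150]
ctrl.move_ptp(p,pick_rot(p,a)); s=sensors.read_state(); print(s["t"],s["q"].round(2),s["eef_pos"].round(1))
P,im,d=snap("w1"); m,c,n=blob(mask(im,172,6),(0,0,640,480)); v,u=np.nonzero(m); X=onplane(P,np.c_[u,v],12)
ax=axis(X[:,:2]); print(n,c,X.mean(0).round(1),np.degrees(np.arctan2(ax[1],ax[0])), np.median(cloud(P,d)[m],0).round(1))
E
```

```text
red 144 153 tri [461.8 -41.   11.9] gap 1.1 deg -165.5 depth z 1023.5
green 97 88 tri [454.8  41.5  13.2] gap 1.7 deg 160.6 depth z 19.9
guard 46 74 tri [605.6 155.7   9. ] gap 2.0 deg -176.9 depth z 18.9
bluecap 158 175 tri [ 625.  -140.6   63.4] gap 2.5 deg -60.9 depth z 73.3
white 164 ((624.6229858398438, 52.971702575683594), 15.044736862182617) [624.1  52.8  68.2]
bluecap 166 ((624.819091796875, -141.03564453125), 15.212138175964355) [ 624.1 -140.7   68.1]
pink 166 ((538.4546508789062, 67.95622253417969), 15.0913724899292) [537.9  67.5  68.1]
purp 173 ((495.7531433105469, 138.05685424804688), 15.216014862060547) [496.  138.   68.3]
redcap 173 ((457.68084716796875, -148.45530700683594), 14.926218032836914) [ 457.7 -148.3   68.1]
blue 6002 1224 rim z 20.2 floor z 4.5 ((463.75421142578125, 330.02117919921875), (151.91326904296875, 165.31658935546875), 8.201842308044434)
yellow 5814 1174 rim z 19.9 floor z 4.2 ((488.51202392578125, -315.8160400390625), (151.50379943847656, 165.01136779785156), 10.402338027954102)
mat z 0.8557131930131732
2.1333 [-0.28  0.09  1.91 -0.    1.14  1.05] [462.1 -41.8 150.3]
2562 [492.58743169 307.32864949] [ 439.5 -180.7   12. ] -117.13823016726607 [ 459.9 -147.    68. ]
```

View pics/w1.png

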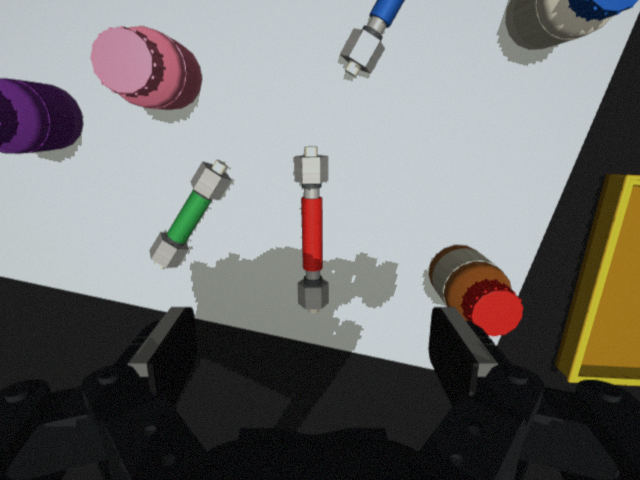

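Red column is centred at (312,233) between the fingers, with its neighbours clear. Picking it.

```bash
cat >> h.py <<'E'
def st(l=""):
    s=sensors.read_state(); print(l,"t",round(s["t"],1),"tcp",s["eef_pos"].round(1),"w",round(s["grip_width"],1),"F",s["force"].round(1))
TR={"blue":(np.array([463.75,330.0]),np.radians(8.2)),"yellow":(np.array([488.5,-315.8]),np.radians(10.4))}
def bay(t,x,y):
    c,a=TR[t]; return c+[x*np.cos(a)-y*np.sin(a),x*np.sin(a)+y*np.cos(a)]
E
python3 - <<'E'
from h import *
P,im,d=snap("w2"); m,c,n=blob(mask(im,172,6),(250,150,370,330)); v,u=np.nonzero(m); X=onplane(P,np.c_[u,v],12)
ax=axis(X[:,:2]); a=np.arctan2(ax[1],ax[0]); x=X.mean(0); print(n,x.round(1),np.degrees(a))
assert np.hypot(x[0]-461.8,x[1]+41)<8
b=a+np.pi/2
ctrl.gripper_to(45,40); p=[x[0],x[1],29]
ctrl.move_l(p,pick_rot(p,b),vel=120,threshold=15); st("down")
ctrl.gripper_to(5,40); st("grip")
ctrl.move_l([x[0],x[1],150],vel=150); st("up")
E
```

```text
1400 [462.1 -43.1  12. ] -165.71527565749628
down t 3.9 tcp [462.8 -43.3  29.6] w 45.0 F [0.3 0.3 0.9]
grip t 4.2 tcp [462.6 -43.1  29.8] w 12.4 F [-1.9  1.8  6.6]
up t 5.2 tcp [461.1 -42.8 148.9] w 12.3 F [-0.1  0.2 -1.8]
```

```bash
python3 - <<'E'
from h import *
b=bay("blue",0,39); p=[*b,130]; print(b)
ctrl.move_ptp(p,pick_rot(p,TR["blue"][1]+np.pi/2)); st()
P,im,d=snap("w3"); W=cloud(P,d); m=mask(im,100,128,90,40)
w=W[m]; r=w[(w[:,2]>13)&(w[:,2]<27)]; f=w[w[:,2]<8]
print(np.median(r[:,2]),np.median(f[:,2]),cv2.minAreaRect(r[:,:2].astype(np.float32)))
E
```

```text
[458.18747159 368.60127301]
 t 6.7 tcp [458.6 367.6 129.8] w 12.0 F [ 0.7 -0.2 -0.7]
19.894206371276482 4.130861037266925 ((463.0069274902344, 328.70501708984375), (151.55113220214844, 163.9648895263672), 8.314181327819824)
```

View pics/w3.png

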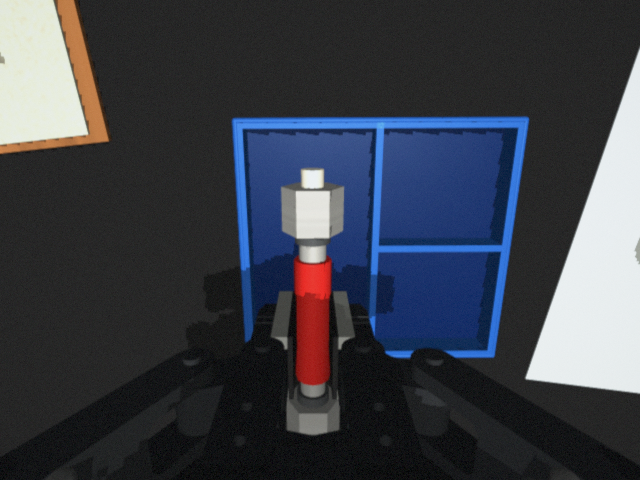

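The red column (312,300) is held squarely over the long bay and the tray fit agrees within 1.5 mm. Lowering it until it touches, then moving on to the white cap.

```bash
sed -i 's/463.75,330.0/463.4,329.4/' h.py; cat >> h.py <<'E'
def place(b,z0,z1,rel,zup,thr=4,fz=25):
    """lower to z0, creep to touch (not below z1), open by rel, rise"""
    ctrl.move_l([*b,z0],vel=120); ctrl.hold(.15); st("near")
    hit=ctrl.move_l([*b,z1],vel=fz,threshold=thr); st(f"touch {hit}")
    ctrl.gripper_to(sensors.read_state()["grip_width"]+rel); ctrl.hold(.1); st("open")
    ctrl.move_l([*b,zup],vel=180)
E
python3 - <<'E'
from h import *
place(bay("blue",0,39),40,29,14,160)
p=[624.4-10,52.8,170]; R=pick_rot(p,np.pi/2)
ctrl.move_ptp(p,R); st()
P,im,d=snap("w4"); W=cloud(P,d); w=W[(W[...,2]>64)&(W[...,2]<72)]; w=w[np.hypot(*(w[:,:2]-[624.4,52.8]).T)<25]
print(len(w),cv2.minEnclosingCircle(w[:,:2].astype(np.float32)),np.median(w[:,2]))
E
```

```text
near t 7.8 tcp [458.8 368.5  41.2] w 12.0 F [ 1.   0.2 -1.9]
touch True t 8.2 tcp [458.4 368.4  33.9] w 12.1 F [ 0.  -0.3  4.1]
open t 8.6 tcp [457.2 367.6  32.5] w 26.3 F [ 0.8  0.5 -0.1]
 t 10.8 tcp [613.9  54.  169.5] w 26.2 F [-0.8  0.6  0.5]
1964 ((624.21337890625, 51.51877212524414), 15.583890914916992) 67.91716689246172
```

View pics/w4.png

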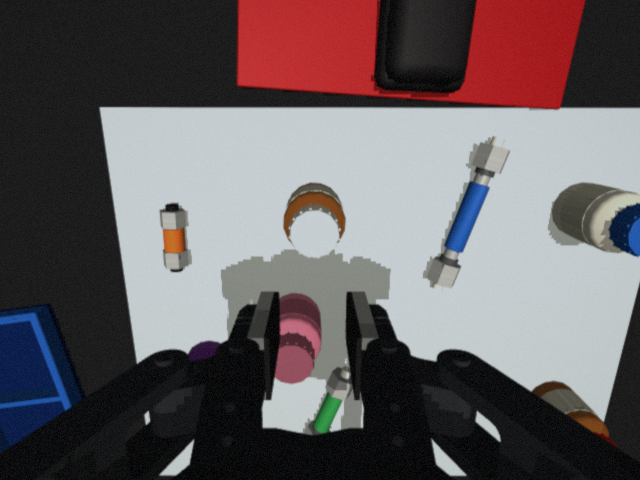

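White cap at (314,230), amber body around it. It's the right bottle, and the pink one (295,345) is clear. I'll grip the body, with fingertips above tray wall height when placed.

```bash
python3 - <<'E'
from h import *
x=np.array([624.4,52.2]); b=bay("blue",36,-39)
ctrl.gripper_to(62); ctrl.move_l([*x,130],vel=200)
print("hit",ctrl.move_l([*x,49],vel=130,threshold=12)); st("down")
ctrl.gripper_to(20,35); st("grip")
ctrl.move_l([*x,140],vel=150); st("up")
p=[*b,140]; ctrl.move_ptp(p,pick_rot(p,TR["blue"][1]+np.pi/2)); st("over")
place(b,60,46,16,150)
P,im,d=snap("w5"); st()
E
```

```text
hit False
down t 12.4 tcp [625.3  52.2  50. ] w 62.1 F [ 0.1 -0.2  0.9]
grip t 12.7 tcp [625.9  52.2  50.8] w 38.2 F [0.5 0.6 5.1]
up t 13.5 tcp [623.3  52.2 138.7] w 38.6 F [ 0.  -0.  -0.6]
over t 14.5 tcp [505.2 295.1 139.7] w 38.6 F [-0.1  0.2 -1.8]
near t 15.5 tcp [505.6 296.3  61.3] w 38.6 F [ 0.2 -0.6 -0.9]
touch True t 15.9 tcp [505.2 296.3  54.8] w 38.5 F [-0.4  0.3  4.5]
open t 16.3 tcp [504.1 295.8  53.4] w 54.5 F [0.2 0.1 0.2]
 t 17.0 tcp [503.4 295.4 148.3] w 54.2 F [-0.3  0.8  0.2]
```

View pics/w5.png

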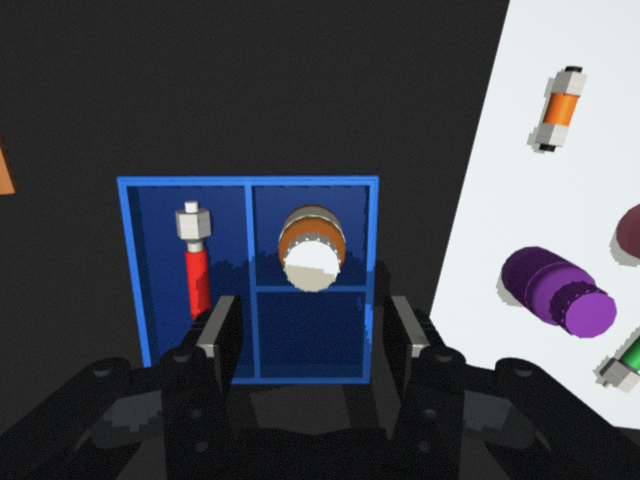

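Red column (196,250) lies in the long bay and the bottle (312,250) stands in the far small bay. Guard next, at (561,108) here.

```bash
python3 - <<'E'
from h import *
g=np.array([605.5,155.8]); a=np.radians(3); p=[*g,140]
ctrl.move_ptp(p,pick_rot(p,a+np.pi/2)); ctrl.gripper_to(45,40); st()
P,im,d=snap("w6"); m,c,n=blob(mask(im,5,20,110,60),(240,120,400,340)); print(c,n)
X=onplane(P,c,9.5)[0]; v,u=np.nonzero(m); print(X.round(1))
# axis from everything that stands up within 32 mm
W=cloud(P,d).reshape(-1,3); w=W[(np.hypot(*(W[:,:2]-X[:2]).T)<30)&(W[:,2]>6)&(W[:,2]<20)][:,:2]; ax=axis(w)
a=np.arctan(ax[1]/ax[0]); print("depth mean",w.mean(0).round(1),np.ptp(w@ax),np.degrees(a).round(1),len(w))
assert np.hypot(*(X[:2]-g))<8
p=[*((X[:2]+w.mean(0))/2),28.5]
print("hit",ctrl.move_l(p,pick_rot(p,a+np.pi/2),vel=130,threshold=15)); st("down")
ctrl.gripper_to(5,40); st("grip")
ctrl.move_l([*p[:2],140],vel=150); st("up")
b=bay("blue",-36,-39); p=[*b,140]; ctrl.move_ptp(p,pick_rot(p,TR["blue"][1]+np.pi/2)); st("over")
snap("w7")
E
```

```text
t 18.0 tcp [604.7 157.5 140.1] w 45.3 F [0.1 0.1 0.5]
[315.17398946 240.76801406] 569
[602.3 154.    9.5]
depth mean [605.9 154. ] 50.76728347756989 -1.7 1828
hit False
down t 19.0 tcp [605.1 154.1  29.5] w 45.0 F [ 1.3 -0.6  0.3]
grip t 19.4 tcp [605.1 154.2  29.9] w 13.9 F [0.2 0.  5.9]
up t 20.3 tcp [603.  153.8 138.6] w 14.2 F [ 0.3 -0.2 -1.3]
over t 21.2 tcp [434.4 285.4 140.1] w 13.7 F [-0.1 -0.1 -0.2]
```

View pics/w7.png

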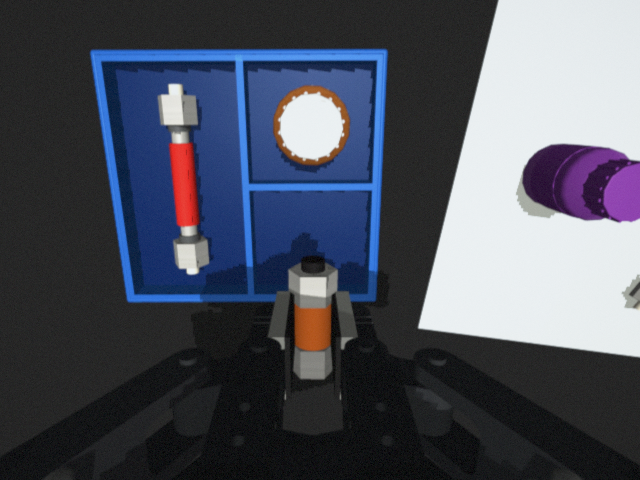

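The guard (312,318) is held straight over the near small bay, with the red column and bottle properly placed. Placing it, then going to the green column.

```bash
python3 - <<'E'
from h import *
place(bay("blue",-36,-39),40,29,14,160)
g=np.array([454.8,41.5]); a=np.radians(160.6); p=[*g,150]
ctrl.move_ptp(p,pick_rot(p,a+np.pi/2)); ctrl.gripper_to(45,40); st()
P,im,d=snap("w8"); m,c,n=blob(mask(im,40,90,90,40),(250,120,390,340)); print(c,n)
v,u=np.nonzero(m); X=onplane(P,np.c_[u,v],12); x=X.mean(0)[:2]; ax=axis(X[:,:2]); a=np.arctan2(ax[1],ax[0]); print(x.round(1),np.degrees(a).round(1))
assert np.hypot(*(x-g))<8
p=[*x,29]
print("hit",ctrl.move_l(p,pick_rot(p,a+np.pi/2),vel=130,threshold=15)); st("down")
ctrl.gripper_to(5,40); st("grip")
ctrl.move_l([*x,160],vel=150); st("up")
b=bay("yellow",0,39); p=[*b,140]; ctrl.move_ptp(p,pick_rot(p,TR["yellow"][1]+np.pi/2)); st("over")
P,im,d=snap("w9"); W=cloud(P,d); w=W[mask(im,18,35,90,40)]; r=w[(w[:,2]>13)&(w[:,2]<27)]; f=w[w[:,2]<8]
print(np.median(r[:,2]),np.median(f[:,2]),cv2.minAreaRect(r[:,:2].astype(np.float32)))
E
```

```text
near t 22.4 tcp [434.2 286.1  41. ] w 13.8 F [-0.9 -0.  -0.5]
touch True t 22.7 tcp [434.  286.   33.8] w 13.7 F [-0.4 -1.8  3.5]
open t 23.1 tcp [432.9 285.5  32.9] w 28.2 F [-0.   0.2 -0.5]
 t 25.2 tcp [454.9  42.4 150. ] w 44.8 F [ 0.5  0.1 -0.1]
[314.94742063 234.68551587] 1008
[453.8  39.5] 159.3
hit False
down t 26.4 tcp [454.6  39.4  29.7] w 44.8 F [ 0.3 -1.   0.1]
grip t 26.8 tcp [454.5  39.5  29.9] w 12.3 F [-1.6  0.8  6.2]
up t 27.8 tcp [452.7  39.6 158.9] w 12.0 F [-1.2  0.1 -1.4]
over t 29.0 tcp [ 481.2 -276.4  139.2] w 12.5 F [-0.4  0.7 -0.7]
19.919840784981133 4.105488530454025 ((488.1123352050781, -317.5703125), (151.9493865966797, 164.0925750732422), 10.328554153442383)
```

View pics/w9.png

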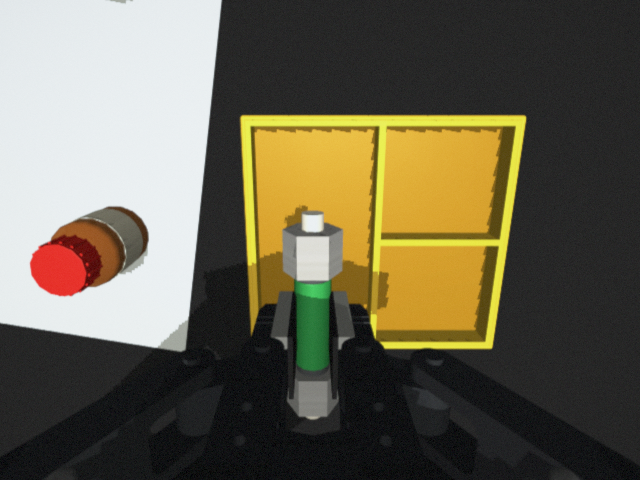

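The green column (312,320) is aligned over yellow's long bay, and the tray fit agrees with the top view. Placing it, then the blue-cap bottle.

```bash
sed -i 's/488.5,-315.8/488.3,-316.8/' h.py; python3 - <<'E'
from h import *
place(bay("yellow",0,39),40,29,14,160)
g=np.array([624.6,-140.8]); p=[g[0]-10,g[1],170]
ctrl.move_ptp(p,pick_rot(p,np.pi/2)); st()
P,im,d=snap("w10"); W=cloud(P,d); w=W[(W[...,2]>64)&(W[...,2]<72)]; w=w[np.hypot(*(w[:,:2]-g).T)<25]
c,r=cv2.minEnclosingCircle(w[:,:2].astype(np.float32)); print(len(w),c,r,np.median(w[:,2]))
x=(g+np.array(c))/2; assert np.hypot(*(g-c))<6
ctrl.gripper_to(62); ctrl.move_l([*x,130],vel=200)
print("hit",ctrl.move_l([*x,49],vel=130,threshold=12)); st("down")
ctrl.gripper_to(20,35); st("grip")
ctrl.move_l([*x,150],vel=150); st("up")
b=bay("yellow",36,-39); p=[*b,140]; ctrl.move_ptp(p,pick_rot(p,TR["yellow"][1]+np.pi/2)); st("over")
place(b,60,46,16,150)
p=[*bay("yellow",-40,0),210]; ctrl.move_l(p,vel=250); snap("w11"); st()
E
```

```text
near t 30.2 tcp [ 482.  -279.1   41.1] w 12.3 F [ 0.2 -0.2 -1.1]
touch True t 30.5 tcp [ 481.8 -278.9   33.9] w 12.4 F [-0.3  0.4  4.2]
open t 30.9 tcp [ 480.8 -278.1   32.7] w 26.5 F [ 0.2  0.3 -0.5]
 t 32.6 tcp [ 613.4 -141.   168.4] w 26.6 F [ 0.6 -0.5 -0.5]
1978 (624.817626953125, -142.70936584472656) 15.35921859741211 67.87635582592995
hit False
down t 34.2 tcp [ 625.6 -142.1   50.1] w 62.3 F [ 0.4 -0.2 -0.5]
grip t 34.5 tcp [ 626.1 -142.2   50.9] w 38.7 F [0.6 0.3 5. ]
up t 35.4 tcp [ 623.7 -141.4  148.6] w 38.3 F [ 0.1 -0.5 -1. ]
over t 36.3 tcp [ 530.8 -347.6  139.1] w 38.4 F [ 0.3 -0.1 -1.4]
near t 37.2 tcp [ 531.6 -349.4   61.4] w 38.4 F [-0.7 -0.1  0.2]
touch True t 37.6 tcp [ 531.2 -349.2   54.9] w 38.4 F [0.7 0.8 3.8]
open t 38.0 tcp [ 530.3 -348.3   53.4] w 54.5 F [-0.  -0.5 -0.6]
 t 39.3 tcp [ 449.  -323.8  208.4] w 54.5 F [-0.1 -0.1 -0.6]
```

View pics/w11.png

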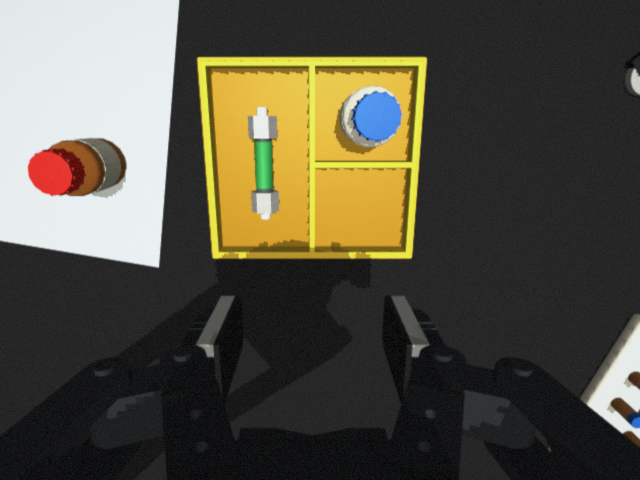

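The yellow kit is right: green column (263,165), blue cap (375,115). I'll retreat and check the whole scene.

```bash
python3 - <<'E'
from h import *
ctrl.set_joints([-1.351,0.207,1.542,0,1.393,-0.15]); st()
p,d=optics.grab_frame("top"); W=cloud(pose("top"),d); o=cloud(pose("top"),np.load("top0.npz")["d"])
cv2.imwrite("pics/top1.png",p[:,:,::-1])
for k,g in {"white":bay("blue",36,-39),"bluecap":bay("yellow",36,-39),"pink":(538.4,68),"purp":(495.8,138),"redcap":(457.7,-148.4)}.items():
    w=W[(W[...,2]>61)&(W[...,2]<78)]; w=w[np.hypot(*(w[:,:2]-g).T)<35]; print(k,np.round(g,1),cv2.minEnclosingCircle(w[:,:2].astype(np.float32)),np.median(w[:,2]))
q=np.load("top0.npz")["p"]
for r in ((335,200,362,258),(275,120,382,192)):  # blue column, mouse
    print(np.abs(p[r[1]:r[3],r[0]:r[2]].astype(int)-q[r[1]:r[3],r[0]:r[2]]).mean())
E
```

```text
t 40.5 tcp [ 209.  -535.3  255. ] w 54.4 F [-0.4  0.2 -1. ]
white [504.6 295.9] ((504.8453369140625, 295.4921875), 15.587974548339844) 72.08530452073819
bluecap [ 530.7 -348.7] ((529.7952880859375, -348.48388671875), 15.254523277282715) 71.92346351140645
pink [538.4  68. ] ((538.4251708984375, 67.85625457763672), 15.157821655273438) 68.33829255020919
purp [495.8 138. ] ((495.754638671875, 138.36228942871094), 15.084617614746094) 68.52902820804832
redcap [ 457.7 -148.4] ((457.6985778808594, -148.35977172851562), 14.881348609924316) 68.12598707370984
0.3822903363133248
0.9583766008999653
```

View pics/top1.png

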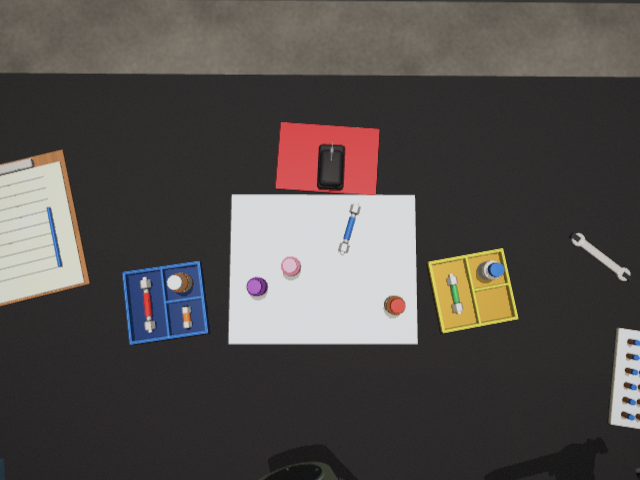

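All five items are in their bays: red column (148,305), white cap (178,283), guard (187,317), green column (455,293), blue cap (494,270). The rest of the scene is unchanged, so I'm handing in.

```bash
python3 -c "
from plant import ctrl
ctrl.finish_job()"
```

```text
the job is handed in; nothing more can be done
```

Both kits are made up and the job is handed in, at about 41 s of the 128 s allowed. I filled the blue tray first (red column, white-cap bottle, guard holder), then the yellow tray (green column, blue-cap bottle). Each item was lowered until it touched the bay floor at about 4 N, then released.

**Last checks:**
- **Bottles:** the final top view shows both standing, with cap tops at 72 mm (a 4 mm floor plus 68 mm), within 1 mm of the bay centres.
- **Columns and guard:** they lie in their bays. I checked these by eye only in the last picture.
- **Left alone:** the red-capped, pink and purple bottles read the same position as before to within 0.5 mm. The blue-sleeved column and the mouse look unchanged in the image.

**Disagreements:**
- **Grip width:** the gripper read 12–14 mm on the 14–15 mm parts, and about 38.5 mm on the 40 mm bottles.
- **Guard position:** its two wrist-camera measurements differed by about 3.6 mm, so I gripped at the average.

Neither affected the result.

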